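# Sort the calibration bits and hold the reference plate in the reader slot

## Robot

A 7-joint arm with a two-finger parallel gripper is mounted at the origin on the work surface. World frame = base frame: x ahead of the robot, y to its left, z up, the work surface at z = 0. Lengths are in m, angles in rad, forces in N, time in s.
With the tool pointing down it reaches from about 0.375 to 0.925 m from the base axis. Payload 3.1 kg.
Tool frame: the origin (TCP) lies at the very end of the fingers, on their centre line; the grasp point (between the pads) lies 19 mm behind it; z points along the fingers, y is the line along which they close (so a half turn about z gives the same grasp; the last joint's range is limited). The gripper opens to 85 mm and grips with 20 to 120 N. Pads are 22 mm wide; open, the fingers measure 114 mm over their backs; the gripper's body (76 mm by 85 mm) begins 54 mm behind the grasp point. The pads swing forward as they close: fully open they stand 13 mm farther back than shut.
Start: joints at [1.141, 0.383, 0.044, 1.598, -0.018, 1.161, -0.05], TCP at [0.212, -0.615, 0.231] pointing down, gripper open.
Joint ranges: [-2.61, 2.61], [-0.41, 2.15], [-1.48, 1.57], [0, 2.5], [-1.57, 4.71], [0.05, 1.97], [-2.85, 2.85]. Speed limits (rad/s): [2.79, 2.79, 3.14, 3.14, 3.14, 3.14, 3.14].

## Interface

Orientations are given as a unit quaternion [w, x, y, z].
In Python, from station import arm gives the robot as it stands.
- The arm moves only by the tool servo_tool, never from a script. Its argument "plan" is text: rows parted by semicolons, each of 7 numbers parted by spaces: the shift along the tool's x, y, z in m, then the turn, a rotation vector about the tool's x, y, z in rad, then the opening, from -1 (shut) to 1 (fully open). A call has 1 to 10 rows; each row is the pose to reach, as a shift and turn from the pose commanded when the call began, along the tool's axes at that moment; what a row does not reach only later rows make up. A row lasts 1/10 s, in which the tool goes at most 50 mm and 8.59 degrees, less where a joint would pass 70% of its speed; a pose out of reach is approached as far as the arm can. A call with a gripper value outside its range is refused whole. The fingers move at their own pace and stop on an object; "grip_force" is the grip in N (left out, the last holds). Time passes only in rows, so rows that repeat a pose let the fingers close. It gives the time, the measured TCP pose, the force, the opening and the grip force at its end, in the units of the state.
- arm.sense(): the state, without advancing time (a new reading comes with each control period).
- arm.grab_frame(name): name is "side" or "top"; returns the picture (400x640x3 uint8, blue, green, red); there is no depth.
- arm.calibration(name): a dict with "fovy" (degrees; the focal length in pixels is half the picture's height over the tangent of half this angle, whatever the lens; pixels are square), "cx", "cy" (the principal point, pixels), "D" ([k1, k2, p1, p2, k3] as OpenCV has them; the pictures are not rectified), "R" (3x3) and "t" (3): a world point X has camera coordinates R X + t. Camera axes: x right, y down, z forward; pixel columns grow to the right and rows downward; lengths in m; the calibration is good to about 2 mm. A picture is of the moment at which its call begins. calibration takes no time and is no camera call.
- arm.job_done(): hands the job in; it is judged then, once.
The state is a dict: "time_s": time; "q": joint angles; "joint_velocities": joint speeds; "effort": joint torques, N m; "tool_pos": TCP position; "orientation": TCP orientation; "ft_force": force on the tool from outside, world axes, zero at the start; "torque": the same for the moment, N m; "width": finger opening in m; "finger_force": force on a finger pad.
Only numpy, scipy, OpenCV 4.12 (cv2) and the standard library are available. Lean on these libraries where they do the work, as an engineer would, in place of code of your own. Each camera call takes 0.05 s, during which the arm holds its last target. There are 200 camera calls.

## Task

Tidy up and check the reader: gently set the loose vial down in the bin that holds vials and the loose cap in the bin that holds caps. Then take the reference plate by its black grip out of its parking block, pass its blade down through the narrow slot in the reader's white cover and finish while still holding it there, still and without pressing hard on the reader, with more than half of the blade inside but the collar a little above the cover, not resting on it. Leave everything else where it is and do not drop the glass vial.

Things in the scene. Friction and masses are not known exactly. Their poses are not given: they have to be found in the camera images.
- vial: amber glass vial standing upright on the bench: body 22 mm diameter up to 36 mm, narrowing to a 16 mm neck, 50 mm high in all, about 30 g. Origin: centre of its underside, z up along the vial
- cap: black ribbed screw cap lying on the bench, a disc 28 mm in diameter (30 mm over the ribs) and 16 mm high, about 20 g. Origin: centre of its underside, z up
- vial_bin: fixed white open-topped bin, outside 150 (its x) x 120 (its y) x 45 mm high, walls and floor 4 mm; three vials lie fixed in its -x half. Origin: centre of its underside, z up
- cap_bin: fixed white open-topped bin of the same size; four caps lie fixed in its -x half. Origin: centre of its underside, z up
- vial_bin_free (a point): point on the upper face of the vial bin's floor (4 mm above the bench), middle of its free part: the free floor reaches 40 mm from here to the wall on the bin's +x side, 54 mm to the vials on the -x side and 56 mm to the walls in y
- cap_bin_free (a point): point on the upper face of the cap bin's floor (4 mm above the bench), middle of its free part: the free floor reaches 40 mm from here to the wall on the bin's +x side, 44 mm to the nearest cap on the -x side and 56 mm to the walls in y
- plate: upright reference plate, about 110 g. From its origin (centre of the blade's lower end) up: aluminium blade 8 (x) x 44 (y) mm, 55 mm long, lowest 4 mm stepped in to 5 x 41; collar 24 x 60 x 6 mm, underside at 55 mm; black grip 14 (x) x 30 (y) mm, from 61 to 95 mm. The same when turned half round about z
- plate_grip (a point): point on the axis of the plate's black grip, 83 mm above the plate's origin: 12 mm below the grip's top and 22 mm above the collar's upper face; pinch here across the 14 mm thickness (the plate's x)
- dock: fixed grey parking block 44 (x) x 68 (y) x 66 mm high; at the start the plate's blade hangs loosely (4 mm clearance) in its hole and the collar rests on its top, axes alike; lift the plate straight up by 60 mm or more to free it. Origin: centre of its underside
- reader: fixed reader, a hollow box 150 (x) x 130 (y) x 100 mm high with blue ribbed sides and a white cover 12 mm thick, with the slot in the middle of the cover. Origin: centre of its underside, z up
- slot (a point): centre of the slot's mouth on the upper face of the cover, 100 mm above the bench. The slot is 10 mm (its x) x 46 mm (its y), 2 mm more than the blade each way, with 2 mm chamfers and a thin black edging at the mouth; axes as the reader's; the inside below the cover is empty down to 94 mm below this point
- spatula: loose steel spatula, 135 mm long (y), 12 mm wide, 5 mm high, lying between the small things and the reader; leave alone. Origin: about its middle, on the bench
- beaker: loose glass beaker, 64 mm diameter, 85 mm high; leave alone. Origin: centre of its underside
- reagent_bottle: loose amber bottle, 60 mm diameter, 120 mm high; leave alone. Origin: centre of its underside
- jar: loose white jar, 36 mm diameter, 45 mm high, between the reader and the bin on the +y side; leave alone. Origin: centre of its underside
- timer: loose grey bench timer, 60 x 36 x 25 mm, between the reader and the bin on the -y side; leave alone. Origin: centre of its underside

How it is judged:
By the outcome, as a careful person would: the job done as asked, in the order asked, and still so for the second after the job is handed in, while the arm keeps its last pose, push and grip.
It also fails if it takes over 72 s, if anything falls off the work surface, if the arm or the gripper's body presses on something with over 40 N, if the wrist force passes 120 N, or if a joint passes its speed limit or range.

## Working session

There is one attempt and no reset: what is moved stays moved. The work goes in short steps, Python scripts to look and compute and a tool call to move; the robot and the scene stay as the last step left them, time stands still between calls to the robot, and variables do not carry over. Pictures are saved under pics/ and viewed, at most 10 in all, crops included, and the job is handed in when it is done.

Besides the shell and the picture viewer there is one more tool, called in YAML: its name, and indented under it one key for each argument. servo_tool: Moves the arm, as the interface text tells. Its arguments: {"type":"object","properties":{"plan":{"type":"string"},"grip_force":{"type":"number"}},"required":["plan"]}

```bash
mkdir -p pics; ls
python3 - <<'E'
from station import arm
import cv2
for n in("side","top"):
    cv2.imwrite(f"pics/{n}0.png",arm.grab_frame(n)); c=arm.calibration(n)
    print(n,{k:(v.tolist() if hasattr(v,'tolist') else v) for k,v in c.items()})
s=arm.sense(); print(s)
E
```

```text
pics
side {'fovy': 54.916775271646024, 'cx': 320.42868468268955, 'cy': 197.65770222377807, 'D': [-0.02212790926806026, 0.0, 0.0, 0.0, 0.0], 'R': [[-0.9931702993398085, -0.11663875079297362, 0.0028562777752290194], [-0.060729822425348974, 0.4958968597297983, -0.866255270216759], [0.09962251340666049, -0.8605124672679525, -0.4995934832430869]], 't': [0.5785643947112642, 0.11876834426699497, 0.9304282182038632]}
top {'fovy': 50.220533935842894, 'cx': 314.3702475767731, 'cy': 196.99678859426962, 'D': [-0.042098827610607854, 0.0, 0.0, 0.0, 0.0], 'R': [[-0.028254330907373774, -0.9996000904461704, 0.0011627402908790285], [-0.9858102839139917, 0.027671965133605456, -0.16556674326403542], [0.16546835623281905, -0.005824218887707952, -0.9861979018229338]], 't': [0.00783652511905006, 0.5802122749925928, 0.922185212953409]}
{'time_s': 0.1, 'q': array([ 1.1412267 ,  0.38373373,  0.04384403,  1.59944211, -0.01786539,
        1.16119582, -0.04992476]), 'joint_velocities': array([-0.00062331, -0.00247917,  0.00244235, -0.00391144, -0.00101126,
        0.00013153,  0.00111654]), 'effort': array([ 3.00177693e-03, -4.34726214e+01,  1.02938008e+00, -2.50450927e+01,
        1.08071021e-02,  5.46769050e-03, -8.60027313e-06]), 'tool_pos': array([ 0.21141881, -0.61374278,  0.23001385]), 'orientation': array([-1.16131684e-03,  9.86266843e-01,  1.65155349e-01, -2.74917760e-04]), 'ft_force': array([ 0.33562889, -0.26535707, -0.67340383]), 'torque': array([-0.00746044,  0.04184101, -0.00673967]), 'finger_force': 0.0, 'width': 0.08509077237652093}
```

View pics/side0.png

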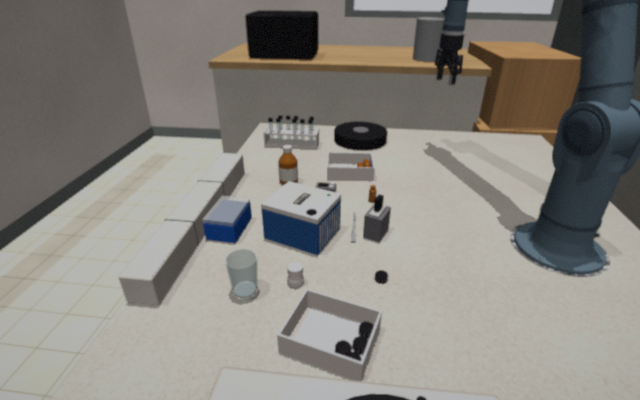

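View pics/top0.png

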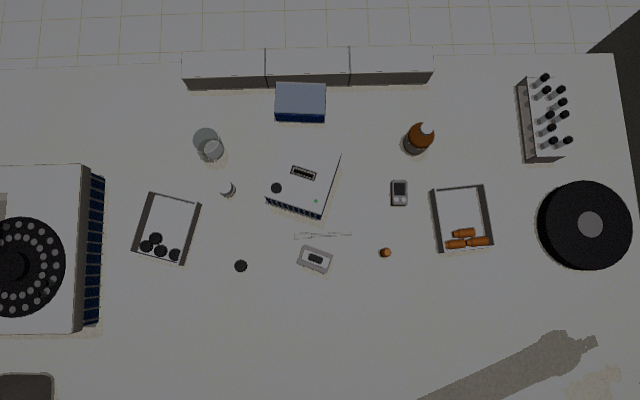

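The side view shows the vial (373,193), cap (381,277), dock and plate (377,222), reader (303,215), vial bin (350,166) and cap bin (330,335). In the top view they are at vial (385,252), cap (240,266), dock (315,259), slot (303,172), cap bin (165,230) and vial bin (462,218).

```bash
cat > h.py <<'E'
import numpy as np, cv2
from station import arm
C={}
for n in("side","top"):
    c=arm.calibration(n); f=200/np.tan(np.radians(c["fovy"])/2)
    C[n]=(np.array([[f,0,c["cx"]],[0,f,c["cy"]],[0,0,1]]),np.array(c["D"]),np.array(c["R"]),np.array(c["t"]))
def ray(n,p):
    K,D,R,t=C[n]; u=cv2.undistortPoints(np.array([[p]],float),K,D)[0,0]
    return -R.T@t, R.T@np.array([u[0],u[1],1])
def onz(n,p,z):
    o,d=ray(n,p); return o+d*(z-o[2])/d[2]
def tri(pt,ps):
    (a,d),(b,e)=ray("top",pt),ray("side",ps)
    s=np.linalg.lstsq(np.c_[d,-e],b-a,rcond=None)[0]
    P,Q=a+d*s[0],b+e*s[1]; return (P+Q)/2,np.linalg.norm(P-Q)
def proj(n,X):
    K,D,R,t=C[n]; return cv2.projectPoints(np.array(X,float).reshape(-1,1,3),cv2.Rodrigues(R)[0],t,K,D)[0][:,0]
def grab(n,k=3): return np.mean([arm.grab_frame(n) for _ in range(k)],0).astype(np.uint8)
def blobs(m,amin=6):
    k,l,s,c=cv2.connectedComponentsWithStats(m.astype(np.uint8))
    return [(c[i].round(1).tolist(),s[i].tolist()) for i in range(1,k) if s[i][4]>=amin]
E
python3 - <<'E'
from h import *
np.set_printoptions(precision=4,suppress=True)
for n in("top","side"):
    im=grab(n); cv2.imwrite(f"pics/{n}1.png",im)
    hsv=cv2.cvtColor(im,cv2.COLOR_BGR2HSV)
    o=(hsv[...,0]<18)&(hsv[...,1]>130)&(hsv[...,2]>50)
    k=(im.max(2)<(45 if n=="top" else 45))
    y0,y1,x0,x1=(140,290,120,500) if n=="top" else (140,380,260,400)
    for nm,m in(("orange",o),("dark",k)):
        w=np.zeros_like(m);w[y0:y1,x0:x1]=m[y0:y1,x0:x1]
        print(n,nm,*blobs(w),sep="\n ")
im=cv2.imread("pics/top1.png"); a=cv2.resize(im[150:275,260:350],None,fx=4.8,fy=4.8,interpolation=cv2.INTER_CUBIC)
im=cv2.imread("pics/side1.png"); b=cv2.resize(im[180:250,255:395],None,fx=5.6,fy=5.6,interpolation=cv2.INTER_CUBIC)
cv2.imwrite("pics/ca.png",a);cv2.imwrite("pics/cb.png",b)
E
```

```text
top
 orange
 ([421.9, 142.4], [411, 140, 22, 7, 112])
 ([466.3, 239.3], [445, 228, 44, 21, 503])
 ([385.7, 252.1], [382, 248, 9, 9, 57])
top
 dark
 ([410.6, 145.3], [403, 140, 25, 14, 79])
 ([303.0, 172.9], [294, 169, 19, 9, 63])
 ([275.6, 187.6], [271, 183, 10, 10, 79])
 ([393.4, 197.9], [391, 182, 14, 24, 40])
 ([399.1, 188.4], [394, 183, 11, 12, 129])
 ([484.8, 213.4], [477, 185, 17, 60, 324])
 ([231.4, 188.6], [230, 186, 3, 6, 7])
 ([467.0, 186.5], [460, 186, 15, 2, 15])
 ([436.3, 221.6], [430, 189, 14, 64, 267])
 ([444.5, 189.0], [441, 189, 8, 1, 8])
 ([453.5, 188.0], [450, 188, 8, 1, 8])
 ([147.5, 197.6], [145, 192, 7, 14, 20])
 ([279.4, 203.8], [266, 198, 27, 12, 87])
 ([298.1, 210.0], [294, 207, 10, 7, 34])
 ([306.5, 212.8], [305, 211, 4, 5, 16])
 ([312.1, 214.5], [310, 212, 5, 6, 19])
 ([318.1, 216.3], [316, 214, 6, 6, 21])
 ([139.6, 223.6], [138, 221, 4, 7, 8])
 ([195.3, 223.0], [194, 220, 3, 7, 7])
 ([150.4, 242.0], [139, 233, 23, 19, 241])
 ([452.6, 233.9], [452, 232, 2, 5, 7])
 ([132.3, 246.4], [131, 242, 4, 9, 10])
 ([160.0, 250.6], [154, 245, 13, 12, 121])
 ([187.5, 249.5], [187, 247, 2, 6, 6])
 ([173.9, 254.2], [169, 249, 11, 12, 99])
 ([381.2, 252.8], [380, 249, 4, 8, 13])
 ([135.8, 251.2], [134, 250, 5, 3, 6])
 ([315.0, 258.2], [308, 254, 15, 9, 81])
 ([240.3, 265.7], [235, 260, 12, 12, 110])
side
 orange
 ([287.4, 161.0], [279, 153, 18, 16, 211])
 ([364.1, 163.2], [358, 159, 12, 8, 56])
 ([282.3, 182.1], [281, 181, 4, 3, 7])
 ([372.2, 193.7], [370, 186, 6, 16, 76])
side
 dark
 ([361.0, 143.6], [335, 140, 51, 10, 385])
 ([322.5, 184.5], [319, 184, 8, 2, 16])
 ([377.9, 203.0], [375, 196, 7, 15, 86])
 ([311.3, 212.0], [308, 211, 7, 3, 19])
 ([380.7, 276.8], [376, 272, 11, 11, 96])
 ([355.8, 342.1], [336, 322, 36, 37, 492])
```

View pics/ca.png

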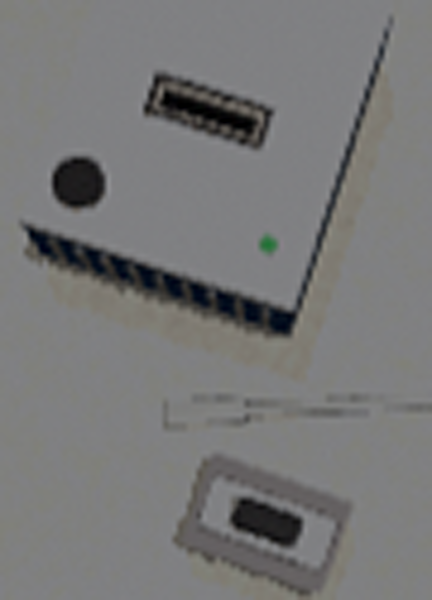

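View pics/cb.png

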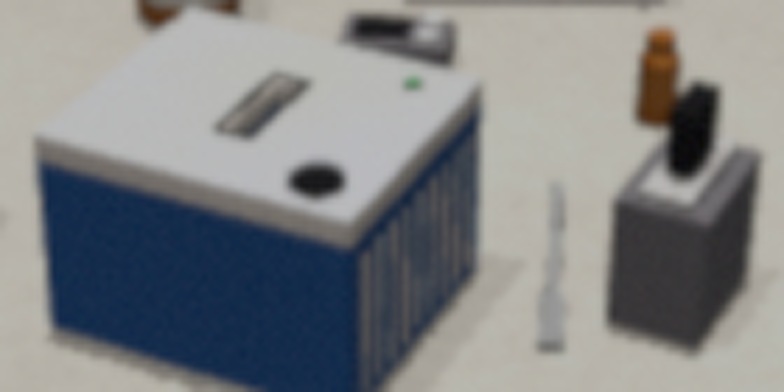

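The top crop shows the slot edging centred at pixel (303.5,172.9), with its long axis running right-down. The grip is at (315.4,258.4) and is parallel to the slot. The side crop puts the slot centre at (302.1,198.6), the grip top at about (379,196) and the collar at about (376,212).

Run:
```python
from h import *
np.set_printoptions(precision=4,suppress=True)
T=cv2.imread("pics/top1.png")
a=cv2.resize(T[185:275,125:210],None,fx=4.6,fy=4.6,interpolation=cv2.INTER_CUBIC)
b=cv2.resize(T[180:270,425:510],None,fx=4.6,fy=4.6,interpolation=cv2.INTER_CUBIC)
cv2.imwrite("pics/cc.png",np.hstack([a,b])*1)
print("cam", ray("top",(0,0))[0], ray("side",(0,0))[0])
print("slot tri",tri((303.5,172.9),(302.1,198.6)),"z=.1",onz("top",(303.5,172.9),.1),onz("side",(302.1,198.6),.1))
def q(n,p,s,o,z): return np.array([onz(n,(np.array(x)/s+o),z) for x in p])
sl=q("top",[(155,73),(273,107),(263,148),(145,113)],4.8,(260,150),.1)
print("slot corners",sl, "ctr",sl.mean(0)); d=(sl[0]-sl[1]+sl[3]-sl[2]);print("yaw",np.arctan2(-d[0],d[1]))
gr=q("top",[(238,495),(303,518),(297,545),(232,524)],4.8,(260,150),.1)
# grip top z: dock 66+ (95-55)=106
gr=q("top",[(238,495),(303,518),(297,545),(232,524)],4.8,(260,150),.106);print("grip",gr.mean(0)); d=(gr[0]-gr[1]+gr[3]-gr[2]);print("yaw",np.arctan2(-d[0],d[1]))
co=q("top",[(210,470),(338,508),(322,563),(197,520)],4.8,(260,150),.072);print("collar",co,co.mean(0)); d=(co[0]-co[1]+co[3]-co[2]);print("yaw",np.arctan2(-d[0],d[1]))
print("grip top tri",tri((315.4,258.4),(379.5,196.5)))
print("slot side", q("side",[(218,130),(278,73),(310,80),(250,136)],5.6,(255,180),.1).mean(0))
print("cap tri",tri((240.3,265.7),(380.7,276.8)),onz("top",(240.3,265.7),.014))
print("vial tri",tri((385.7,252.1),(372.2,193.7)),onz("top",(385.7,252.1),.045),onz("side",(372.2,186),.05))
s=arm.sense()
from scipy.spatial.transform import Rotation as R
w=s["orientation"];print(s["time_s"],R.from_quat(w,scalar_first=True).as_matrix())
```

```text
cam [ 0.4196 -0.0029  1.0055] [0.4891 0.8092 0.5661]
slot tri (array([0.6257, 0.0139, 0.0985]), np.float64(0.0002667720757957664)) z=.1 [0.6253 0.0139 0.1   ] [0.6254 0.0164 0.1   ]
slot corners [[ 0.6431  0.0379  0.1   ]
 [ 0.6258 -0.0152  0.1   ]
 [ 0.607  -0.0101  0.1   ]
 [ 0.6246  0.0428  0.1   ]] ctr [0.6251 0.0139 0.1   ]
yaw -0.3186380872370656
grip [ 0.4404 -0.0073  0.106 ]
yaw -0.35220607161588596
collar [[ 0.4646  0.0179  0.072 ]
 [ 0.4459 -0.0395  0.072 ]
 [ 0.4215 -0.0315  0.072 ]
 [ 0.4423  0.0243  0.072 ]] [ 0.4436 -0.0072  0.072 ]
yaw -0.3357867529087646
grip top tri (array([ 0.4404, -0.0066,  0.1057]), np.float64(0.00022106964491237568))
slot side [0.6251 0.0163 0.1   ]
cap tri (array([0.4316, 0.1673, 0.006 ]), np.float64(0.0016428137103704713)) [0.4307 0.166  0.014 ]
vial tri (array([ 0.4521, -0.1684,  0.0222]), np.float64(5.885322562251106e-05)) [ 0.4513 -0.1646  0.045 ] [ 0.454  -0.1632  0.05  ]
0.4 [[ 0.9455  0.3257 -0.0001]
 [ 0.3257 -0.9455  0.0004]
 [ 0.     -0.0004 -1.    ]]
```

View pics/cc.png

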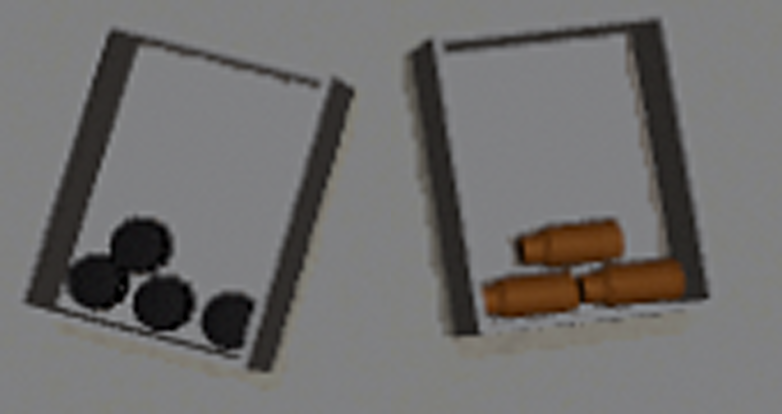

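The crop shows both bins. The cap bin is on the left with caps in its lower (-x) half, and the vial bin is on the right with vials in its lower half. The upper halves are free.

```bash
cat >> h.py <<'E'
from scipy.spatial.transform import Rotation as Ro
np.set_printoptions(precision=4,suppress=True)
def to(X,yaw=None):
    "tool-axis shift and z-turn to bring TCP to world X with tool-y heading along (sin,-cos)(yaw)"
    s=arm.sense(); R=Ro.from_quat(s["orientation"],scalar_first=True).as_matrix()
    psi=np.arctan2(R[1,0],R[0,0])
    rv=np.zeros(3)
    if yaw is not None:
        G=np.array([[np.cos(yaw),np.sin(yaw),0],[np.sin(yaw),-np.cos(yaw),0],[0,0,-1]]).T
        rv=Ro.from_matrix(R.T@G).as_rotvec()
    print("t",s["time_s"],"pos",s["tool_pos"],"psi",psi,"shift",R.T@(np.array(X)-s["tool_pos"]),"rot",rv,"F",s["ft_force"],"w",s["width"])
E
python3 - <<'E'
from h import *
def pts(p,o): return np.array([onz("top",np.array(x)/4.6+o,.045) for x in p])
for nm,p,o in(("cap",[(113,30),(330,78),(247,358),(27,300)],(125,185)),("vial",[(41,40),(269,20),(316,297),(87,333)],(425,180))):
    P=pts(p,o); x=P[0]+P[1]-P[2]-P[3]; x/=np.linalg.norm(x); print(nm,P,"ctr",P.mean(0),"yaw",np.arctan2(x[1],x[0]),"free",P.mean(0)+.031*x)
to([.452,-.167,.15],1.235)
E
```

```text
cap [[0.6042 0.3701 0.045 ]
 [0.5768 0.2604 0.045 ]
 [0.4401 0.2989 0.045 ]
 [0.4708 0.4082 0.045 ]] ctr [0.523  0.3344 0.045 ] yaw -0.2761190607828287 free [0.5528 0.326  0.045 ]
vial [[ 0.5924 -0.2837  0.045 ]
 [ 0.5994 -0.3999  0.045 ]
 [ 0.4605 -0.4104  0.045 ]
 [ 0.4466 -0.2956  0.045 ]] ctr [ 0.5247 -0.3474  0.045 ] yaw 0.07866667839986954 free [ 0.5556 -0.345   0.045 ]
t 0.4 pos [ 0.2117 -0.6144  0.231 ] psi 0.3317954470393887 shift [ 0.3729 -0.3447  0.0812] rot [-0.0004 -0.0002 -0.9032] F [ 0.4924  0.2282 -1.0512] w 0.08520322710703632
```

servo_tool:
  plan: "0.373 -0.345 0.06 0 0 -0.903 0.2;0.373 -0.345 0.06 0 0 -0.903 0.2;0.373 -0.345 0.06 0 0 -0.903 0.2;0.373 -0.345 0.06 0 0 -0.903 0.2;0.373 -0.345 0.06 0 0 -0.903 0.2;0.373 -0.345 0.06 0 0 -0.903 0.2;0.373 -0.345 0.06 0 0 -0.903 0.2;0.373 -0.345 0.06 0 0 -0.903 0.2;0.373 -0.345 0.06 0 0 -0.903 0.2;0.373 -0.345 0.06 0 0 -0.903 0.2"
  grip_force: 25

```text
time_s: 1.4
tool_pos: [0.4474, -0.1755, 0.173]
orientation: [0.001, 0.816, 0.579, 0.0]
ft_force: [-0.2, -0.6, -1.4]
width: 0.0514
finger_force: 0.0
```

Run:
```python
from h import *
to([.452,-.167,.10],1.235)
```

```text
t 1.4 pos [ 0.4474 -0.1755  0.173 ] psi 1.2343561121305684 shift [0.0096 0.0015 0.073 ] rot [ 0.0014  0.0005 -0.0006] F [-0.1549 -0.5541 -1.3671] w 0.05135234276271669
```

servo_tool:
  plan: "0 0 0.04 0 0 0 0.2;0 0 0.08 0 0 0 0.2;0 0 0.08 0 0 0 0.2;0 0 0.08 0 0 0 0.2"

```text
time_s: 1.8
tool_pos: [0.446, -0.177, 0.0926]
orientation: [-0.001, 0.815, 0.579, -0.0]
ft_force: [1.0, 0.5, 0.8]
width: 0.0515
finger_force: 0.0
```

Run:
```python
from h import *
to([.452,-.167,.006],1.235)
im=arm.grab_frame("side");tp=arm.grab_frame("top")
a=cv2.resize(im[140:220,320:430],None,fx=4.5,fy=4.5,interpolation=cv2.INTER_CUBIC)
cv2.imwrite("pics/v1.png",a)
```

```text
t 1.8 pos [ 0.446  -0.177   0.0926] psi 1.234432193629985 shift [0.0114 0.0025 0.0866] rot [-0.0017 -0.0003 -0.0006] F [0.9525 0.5252 0.8405] w 0.05149760571765494
```

View pics/v1.png

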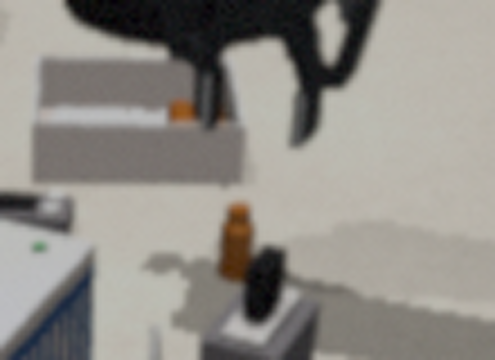

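The side crop shows the fingertips at pixels (365.5,168) and (386.7,172) above the vial at (372.7,194). The grip stands in front.

Run:
```python
from h import *
print(proj("side",[[.446,-.177,.0926],[.446,-.177,.097],[.452,-.167,0],[.452,-.167,.05]]))
im=cv2.imread("pics/side1.png");hsv=cv2.cvtColor(im,cv2.COLOR_BGR2HSV)
print(((hsv[...,0]<20)&(hsv[...,1]>110))[182:206,366:380].astype(int))
```

```text
[[376.1287 170.503 ]
 [376.2459 169.0889]
 [371.6941 200.581 ]
 [372.9126 185.4189]]
[[0 0 0 0 0 0 0 0 0 0 0 0 0 0]
 [0 0 0 0 0 0 0 0 0 0 0 0 0 0]
 [0 0 0 0 0 0 0 0 0 0 0 0 0 0]
 [0 0 0 0 0 0 0 0 0 0 0 0 0 0]
 [0 0 0 0 0 1 1 1 1 0 0 0 0 0]
 [0 0 0 0 0 1 1 1 1 0 0 0 0 0]
 [0 0 0 0 0 1 1 1 1 0 0 0 0 0]
 [0 0 0 0 0 1 1 1 1 0 0 0 0 0]
 [0 0 0 0 1 1 1 1 1 1 0 0 0 0]
 [0 0 0 0 1 1 1 1 1 1 0 0 0 0]
 [0 0 0 0 1 1 1 1 1 1 0 0 0 0]
 [0 0 0 0 1 1 1 1 1 0 0 0 0 0]
 [0 0 0 0 1 1 1 1 1 0 0 0 0 0]
 [0 0 0 0 1 1 1 1 1 0 0 0 0 0]
 [0 0 0 0 1 1 1 1 1 0 0 0 0 0]
 [0 0 0 0 1 1 1 1 1 1 0 0 0 0]
 [0 0 0 0 1 1 1 1 1 1 0 0 0 0]
 [0 0 0 1 1 1 1 1 1 0 0 0 0 0]
 [0 0 0 1 1 1 1 1 1 1 0 0 0 0]
 [0 0 0 0 1 1 1 1 1 0 0 0 0 0]
 [0 0 0 0 0 0 0 0 0 0 0 0 0 0]
 [0 0 0 0 0 0 0 0 0 0 0 0 0 0]
 [0 0 0 0 0 0 0 0 0 0 0 0 0 0]
 [0 0 0 0 0 0 0 0 0 0 0 0 0 0]]
```

servo_tool:
  plan: "0.011 0.003 0.03 0 0 0 0.2;0.011 0.003 0.06 0 0 0 0.2;0.011 0.003 0.078 0 0 0 0.2;0.011 0.003 0.086 0 0 0 0.2;0.011 0.003 0.086 0 0 0 0.2;0.011 0.003 0.086 0 0 0 -0.3;0.011 0.003 0.086 0 0 0 -0.6;0.011 0.003 0.086 0 0 0 -1;0.011 0.003 0.086 0 0 0 -1;0.011 0.003 0.086 0 0 0 -1"

```text
time_s: 2.9
tool_pos: [0.4545, -0.1683, 0.0083]
orientation: [0.001, 0.815, 0.579, 0.001]
ft_force: [-1.3, -0.1, 6.7]
width: 0.0207
finger_force: 25.3
```

Run:
```python
from h import *
to([.5506,-.346,.014],1.235); print(arm.sense()["finger_force"])
```

```text
t 2.9 pos [ 0.4545 -0.1683  0.0083] psi 1.2345808600653885 shift [-0.136   0.1494 -0.0052] rot [ 0.0029  0.0005 -0.0004] F [-1.2833 -0.1317  6.7383] w 0.02071293285214536
25.31262096570572
```

servo_tool:
  plan: "0 0 -0.01 0 0 0 -1;0 0 -0.03 0 0 0 -1;0 0 -0.06 0 0 0 -1;0 0 -0.1 0 0 0 -1;-0.034 0.037 -0.12 0 0 0 -1;-0.068 0.075 -0.12 0 0 0 -1;-0.1 0.11 -0.12 0 0 0 -1;-0.125 0.138 -0.12 0 0 0 -1;-0.136 0.149 -0.12 0 0 0 -1;-0.136 0.149 -0.12 0 0 0 -1"

```text
time_s: 3.9
tool_pos: [0.5488, -0.3488, 0.127]
orientation: [0.001, 0.817, 0.577, -0.0]
ft_force: [0.1, -0.8, -1.2]
width: 0.0212
finger_force: 24.7
```

Run:
```python
from h import *
to([.5506,-.346,.014],1.235); print(arm.sense()["finger_force"])
im=arm.grab_frame("side");tp=arm.grab_frame("top")
a=cv2.resize(im[100:200,290:410],None,fx=3.3,fy=3.3,interpolation=cv2.INTER_CUBIC)
b=cv2.resize(tp[160:260,410:530],None,fx=3.3,fy=3.3,interpolation=cv2.INTER_CUBIC)
cv2.imwrite("pics/v2.png",np.hstack([a,b]))
```

```text
t 3.9 pos [ 0.5488 -0.3488  0.127 ] psi 1.2302571690698865 shift [0.0034 0.0006 0.113 ] rot [ 0.0015  0.0011 -0.0047] F [ 0.1039 -0.8092 -1.189 ] w 0.02115755365642108
24.665845367708243
```

View pics/v2.png

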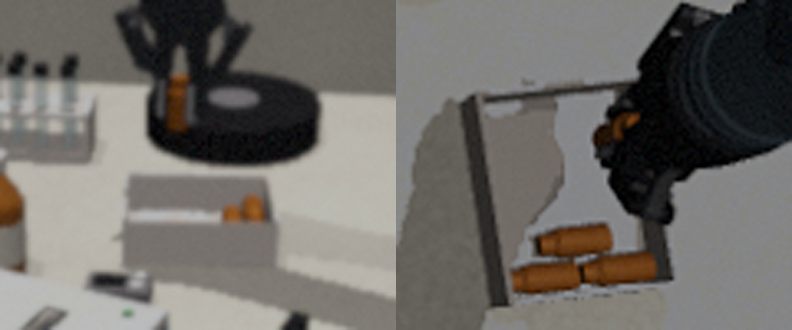

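The crops show the vial held upright and over the bin's free half, with its bottom just below the fingertips (side view, about pixel (343.6,140)).

servo_tool:
  plan: "0.002 0.001 0.04 0 0 0 -1;0.002 0.001 0.075 0 0 0 -1;0.002 0.001 0.098 0 0 0 -1;0.002 0.001 0.107 0 0 0 -1;0.002 0.001 0.110 0 0 0 -1;0.002 0.001 0.112 0 0 0 -1;0.002 0.001 0.1135 0 0 0 -1;0.002 0.001 0.1135 0 0 0 -1"

```text
time_s: 4.8
tool_pos: [0.5514, -0.3441, 0.0146]
orientation: [0.001, 0.815, 0.579, 0.0]
ft_force: [0.2, -0.6, -0.8]
width: 0.0209
finger_force: 24.7
```

Run:
```python
from h import *
to([.5506,-.346,.0123],1.235); print(arm.sense()["finger_force"])
```

```text
t 4.8 pos [ 0.5514 -0.3441  0.0146] psi 1.2347355269021743 shift [-0.0021 -0.0001  0.0023] rot [ 0.0023  0.0005 -0.0003] F [ 0.2156 -0.5751 -0.8067] w 0.020884979796718384
24.668391663290095
```

servo_tool:
  plan: "0 0 0.001 0 0 0 -1;0 0 0.002 0 0 0 -1;0 0 0.0025 0 0 0 -1;0 0 0.0025 0 0 0 -1"

```text
time_s: 5.2
tool_pos: [0.5511, -0.344, 0.0123]
orientation: [0.001, 0.815, 0.579, 0.0]
ft_force: [-3.2, 0.3, 6.3]
width: 0.0211
finger_force: 25.4
```

Contact at the expected height (6 N). Now I open gradually and lift.

servo_tool:
  plan: "0 0 0 0 0 0 -0.45;0 0 0 0 0 0 -0.35;0 0 0 0 0 0 -0.2;0 0 0 0 0 0 -0.05;0 0 0 0 0 0 0;0 0 -0.01 0 0 0 0;0 0 -0.03 0 0 0 0;0 0 -0.07 0 0 0 0;0 0 -0.12 0 0 0 0;0 0 -0.12 0 0 0 0"

```text
time_s: 6.2
tool_pos: [0.5567, -0.3465, 0.1405]
orientation: [0.008, 0.815, 0.579, 0.004]
ft_force: [1.4, -0.9, 1.4]
width: 0.0425
finger_force: 0.0
```

Run:
```python
from h import *
to([.431,.1665,.12],1.235)
im=grab("side",2)
cv2.imwrite("pics/v3.png",cv2.resize(im[140:200,310:400],None,fx=4,fy=4,interpolation=cv2.INTER_CUBIC))
hsv=cv2.cvtColor(im,cv2.COLOR_BGR2HSV);m=(hsv[...,0]<18)&(hsv[...,1]>130)&(hsv[...,2]>50);m[:, :320]=0;m[210:]=0;m[:140]=0
print(blobs(m)); print(proj("side",[[.551,-.344,.004],[.551,-.344,.054]]))
```

```text
t 6.2 pos [ 0.5567 -0.3465  0.1405] psi 1.2347230781538694 shift [ 0.4429 -0.2881  0.0142] rot [ 0.0171  0.0032 -0.0002] F [ 1.3893 -0.915   1.3606] w 0.042543178466975855
[([554.1, 141.8], [550, 140, 8, 6, 23]), ([341.9, 161.3], [340, 157, 5, 9, 37]), ([364.2, 163.5], [358, 159, 12, 8, 63])]
[[341.9239 170.9635]
 [342.3927 157.1502]]
```

servo_tool:
  plan: "0.443 -0.288 -0.04 0 0 0 0.2;0.443 -0.288 -0.04 0 0 0 0.2;0.443 -0.288 -0.04 0 0 0 0.2;0.443 -0.288 -0.04 0 0 0 0.2;0.443 -0.288 -0.04 0 0 0 0.2;0.443 -0.288 -0.04 0 0 0 0.2;0.443 -0.288 -0.04 0 0 0 0.2;0.443 -0.288 -0.04 0 0 0 0.2;0.443 -0.288 -0.04 0 0 0 0.2;0.443 -0.288 -0.04 0 0 0 0.2"

```text
time_s: 7.3
tool_pos: [0.4297, 0.1418, 0.1675]
orientation: [-0.0, 0.815, 0.579, -0.001]
ft_force: [0.2, 0.6, -0.6]
width: 0.0511
finger_force: 0.0
```

servo_tool:
  plan: "0 0 0 0 0 0 0.2;0 0 0 0 0 0 0.2;0 0 0 0 0 0 0.2"

```text
time_s: 7.6
tool_pos: [0.4312, 0.139, 0.1674]
orientation: [-0.0, 0.816, 0.578, -0.001]
ft_force: [0.1, -0.3, 0.2]
width: 0.0512
finger_force: 0.0
```

Run:
```python
from h import *
to([.431,.1665,.004],1.235)
```

```text
t 7.6 pos [0.4312 0.139  0.1674] psi 1.2332702377569211 shift [ 0.0261 -0.009   0.1634] rot [-0.0016  0.0018 -0.0017] F [ 0.0634 -0.2685  0.1797] w 0.05118758962527967
```

servo_tool:
  plan: "0.026 -0.009 0.04 0 0 0 0.2;0.026 -0.009 0.08 0 0 0 0.2;0.026 -0.009 0.12 0 0 0 0.2;0.026 -0.009 0.145 0 0 0 0.2;0.026 -0.009 0.156 0 0 0 0.2;0.026 -0.009 0.161 0 0 0 0.2;0.026 -0.009 0.162 0 0 0 0.2;0.026 -0.009 0.162 0 0 0 0.2"

```text
time_s: 8.4
tool_pos: [0.4331, 0.1682, 0.0074]
orientation: [0.0, 0.816, 0.579, 0.001]
ft_force: [0.4, -0.1, 1.0]
width: 0.0512
finger_force: 0.0
```

Run:
```python
from h import *
to([.431,.1665,.004],1.235)
im=grab("side",1)
cv2.imwrite("pics/c1.png",cv2.resize(im[220:310,330:440],None,fx=5,fy=5,interpolation=cv2.INTER_CUBIC))
```

```text
t 8.4 pos [0.4331 0.1682 0.0074] psi 1.2339288885943194 shift [-0.0023 -0.0014  0.0034] rot [ 0.002  -0.0013 -0.0011] F [ 0.4236 -0.0576  0.9869] w 0.05124359901691266
```

View pics/c1.png

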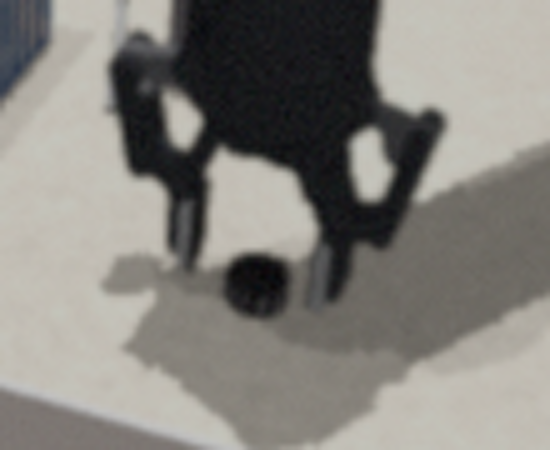

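The side crop shows the cap at (381,277) centred between the fingertips at (367,273.5) and (393.5,281), so I close now.

servo_tool:
  plan: "-0.001 -0.001 0.001 0 0 0 0.2;-0.001 -0.001 0.002 0 0 0 0;-0.001 -0.001 0.002 0 0 0 -0.2;-0.001 -0.001 0.002 0 0 0 -0.4;-0.001 -0.001 0.002 0 0 0 -1;-0.001 -0.001 0.002 0 0 0 -1;-0.001 -0.001 0.002 0 0 0 -1"
  grip_force: 30

```text
time_s: 9.15
tool_pos: [0.4306, 0.1676, 0.0048]
orientation: [0.0, 0.815, 0.579, -0.0]
ft_force: [-1.0, -1.7, 5.7]
width: 0.0264
finger_force: 29.4
```

Run:
```python
from h import *
to([.5506,.327,.12],1.235); print(arm.sense()["finger_force"])
```

```text
t 9.15 pos [0.4306 0.1676 0.0048] psi 1.234935361317499 shift [ 0.19    0.0608 -0.1152] rot [ 0.0003  0.0004 -0.0001] F [-1.049  -1.7394  5.7267] w 0.026366071345756352
29.35275949537754
```

servo_tool:
  plan: "0 0 -0.01 0 0 0 -1;0 0 -0.04 0 0 0 -1;0 0 -0.08 0 0 0 -1;0.04 0.013 -0.115 0 0 0 -1;0.085 0.027 -0.115 0 0 0 -1;0.13 0.042 -0.115 0 0 0 -1;0.17 0.054 -0.115 0 0 0 -1;0.187 0.059 -0.115 0 0 0 -1;0.187 0.059 -0.115 0 0 0 -1;0.187 0.059 -0.115 0 0 0 -1"

```text
time_s: 10.15
tool_pos: [0.5472, 0.3243, 0.1191]
orientation: [-0.0, 0.815, 0.579, -0.001]
ft_force: [0.1, 0.3, -0.9]
width: 0.026
finger_force: 29.7
```

Run:
```python
from h import *
to([.548,.327,.0088],1.235); print(arm.sense()["finger_force"])
```

```text
t 10.15 pos [0.5472 0.3243 0.1191] psi 1.2352907696882791 shift [ 0.003  -0.      0.1103] rot [-0.001   0.0011  0.0003] F [ 0.0985  0.2597 -0.9181] w 0.025993033400058596
29.692510643508285
```

servo_tool:
  plan: "0.002 0 0.04 0 0 0 -1;0.002 0 0.075 0 0 0 -1;0.002 0 0.095 0 0 0 -1;0.002 0 0.103 0 0 0 -1;0.002 0 0.107 0 0 0 -1;0.002 0 0.109 0 0 0 -1;0.002 0 0.110 0 0 0 -1;0.002 0 0.110 0 0 0 -1"

```text
time_s: 10.95
tool_pos: [0.5493, 0.327, 0.0107]
orientation: [0.0, 0.815, 0.579, 0.001]
ft_force: [-0.5, -0.4, 0.4]
width: 0.0263
finger_force: 29.7
```

servo_tool:
  plan: "0 0 0.001 0 0 0 -1;0 0 0.0015 0 0 0 -1;0 0 0.002 0 0 0 -1;0 0 0.002 0 0 0 -1"

```text
time_s: 11.35
tool_pos: [0.5491, 0.327, 0.009]
orientation: [0.0, 0.815, 0.579, 0.001]
ft_force: [-1.4, -1.4, 6.5]
width: 0.0261
finger_force: 30.3
```

servo_tool:
  plan: "0 0 0 0 0 0 -0.3;0 0 0 0 0 0 -0.2;0 0 0 0 0 0 -0.05;0 0 0 0 0 0 0.05;0 0 0 0 0 0 0.05;0 0 -0.01 0 0 0 0.05;0 0 -0.03 0 0 0 0.05;0 0 -0.07 0 0 0 0.05;0 0 -0.12 0 0 0 0.05;0 0 -0.14 0 0 0 0.05"

```text
time_s: 12.35
tool_pos: [0.5513, 0.3295, 0.1552]
orientation: [0.0, 0.815, 0.579, 0.005]
ft_force: [1.1, 0.4, 0.3]
width: 0.0449
finger_force: 0.0
```

Run:
```python
from h import *
to([.4404,-.007,.17],1.235)
im=grab("side",2)
print(blobs(im.max(2)[280:370,270:390]<45), "offset 270,280", proj("side",[[.549,.327,.02]])-[270,280])
print("vialtop etc. unaffected; grip",proj("side",[[.4404,-.0068,.106]]))
```

```text
t 12.35 pos [0.5513 0.3295 0.1552] psi 1.2353898721703747 shift [-0.3541  0.0062 -0.0178] rot [ 0.0067 -0.0086  0.0004] F [1.0946 0.3631 0.2612] w 0.04488398984189899
[([47.4, 48.4], [41, 42, 14, 14, 160]), ([85.4, 61.8], [66, 42, 36, 37, 508])] offset 270,280 [[47.7889 45.0918]]
vialtop etc. unaffected; grip [[379.4533 196.3416]]
```

servo_tool:
  plan: "-0.354 0.006 -0.035 0 0 0 0.2;-0.354 0.006 -0.035 0 0 0 0.2;-0.354 0.006 -0.035 0 0 0 0.2;-0.354 0.006 -0.035 0 0 0 0.2;-0.354 0.006 -0.035 0 0 0 0.2;-0.354 0.006 -0.035 0 0 0 0.2;-0.354 0.006 -0.035 0 0 0 0.2;-0.354 0.006 -0.035 0 0 0 0.2;-0.354 0.006 -0.035 0 0 0 0.2;-0.354 0.006 -0.035 0 0 0 0.2"

```text
time_s: 13.45
tool_pos: [0.4377, -0.0083, 0.1826]
orientation: [-0.0, 0.815, 0.58, 0.0]
ft_force: [-0.0, 0.5, -0.3]
width: 0.0511
finger_force: 0.0
```

Run:
```python
from h import *
to([.4404,-.007,.076],1.235)
T=cv2.imread("pics/top1.png").astype(np.float32)
g=T[...,2]  # red: white vs blue
def cross(v,th):  # last falling crossing
    i=np.where((v[:-1]>=th)&(v[1:]<th))[0]
    return None if len(i)==0 else i[0]+(v[i[0]]-th)/(v[i[0]]-v[i[0]+1])
F=[]
for c in range(271,318):
    r0=int(round(197.5+(c-266)*(214.5-197.5)/(322-265)))-8
    k=cross(g[r0:r0+16,c],80 if False else (g[r0-2:r0+3,c].mean()+20)/2)
    if k is not None: F.append(onz("top",(c,r0+k),.1)[:2])
def fit(P):
    P=np.array(P)
    for _ in range(4):
        vx,vy,x,y=cv2.fitLine(P.astype(np.float32),cv2.DIST_HUBER,0,1e-5,1e-5).ravel()
        r=abs((P-[x,y])@[-vy,vx]); P2=P[r<max(2*np.median(r),5e-4)]
        P=P2
    return np.arctan2(vy,vx),len(P),np.median(r)
a=fit(F); print("front edge: reader y dir → yaw",(a[0]-np.pi/2+np.pi/2)%np.pi-np.pi/2,a[1:])
Rr=[]
for r in range(160,208):
    c0=int(round(322+(210-r)*(341-322)/(210-154)))-7
    v=g[r,c0:c0+14]; k=cross(v,(v[:4].mean()+30)/2)
    if k is not None: Rr.append(onz("top",(c0+k,r),.1)[:2])
b=fit(Rr); print("right edge: reader x dir yaw",b)
# slot ring
s=8; cr=cv2.resize(cv2.cvtColor(T[160:187,285:322].astype(np.uint8),cv2.COLOR_BGR2GRAY),None,fx=s,fy=s,interpolation=cv2.INTER_CUBIC)
for th in(60,75,85):
    m=(cr<th).astype(np.uint8); k,l,st,ce=cv2.connectedComponentsWithStats(m); 
    pts=np.argwhere(m)[:,::-1]; 
    w=np.array([onz("top",((p[0]+.5)/s-.5+285,(p[1]+.5)/s-.5+160),.1)[:2] for p in cv2.convexHull(pts.astype(np.int32))[:,0]])
    rc=cv2.minAreaRect((w*1000).astype(np.float32)); print(th,"rect mm",rc, "yaw",np.radians(rc[2]) )
```

```text
t 13.45 pos [ 0.4377 -0.0083  0.1826] psi 1.2363630002036714 shift [0.002  0.0021 0.1066] rot [ 0.0004 -0.0008  0.0014] F [-0.0159  0.4899 -0.3227] w 0.05105183708381689
front edge: reader y dir → yaw -0.33811462 (39, np.float64(0.00014296962790884976))
right edge: reader x dir yaw (np.float32(-0.34387472), 46, np.float64(0.00014444420283915514))
60 rect mm ((626.1649169921875, 15.200752258300781), (55.533111572265625, 19.77324867248535), 70.15388488769531) yaw 1.2244162743553757
75 rect mm ((626.141845703125, 15.165227890014648), (56.28599166870117, 20.708595275878906), 70.26252746582031) yaw 1.226312445051512
85 rect mm ((626.1331787109375, 15.164617538452148), (56.747249603271484, 21.358177185058594), 70.50782775878906) yaw 1.2305937428199234
```

servo_tool:
  plan: "0.002 0.002 0.03 0 0 0 0.2;0.002 0.002 0.06 0 0 0 0.2;0.002 0.002 0.085 0 0 0 0.2;0.002 0.002 0.097 0 0 0 0.2;0.002 0.002 0.103 0 0 0 0;0.002 0.002 0.105 0 0 0 -0.2;0.002 0.002 0.105 0 0 0 -0.4"
  grip_force: 60

```text
time_s: 14.15
tool_pos: [0.4409, -0.0079, 0.078]
orientation: [0.0, 0.815, 0.579, 0.001]
ft_force: [0.0, 0.1, -0.7]
width: 0.0254
finger_force: 0.0
```

Run:
```python
from h import *
to([.4404,-.007,.077],1.230)
im=grab("side",1);tp=grab("top",1)
a=cv2.resize(im[160:250,335:425],None,fx=4.4,fy=4.4,interpolation=cv2.INTER_CUBIC)
b=cv2.resize(tp[215:305,270:360],None,fx=4.4,fy=4.4,interpolation=cv2.INTER_CUBIC)
cv2.imwrite("pics/p1.png",np.hstack([a,b]))
```

```text
t 14.15 pos [ 0.4409 -0.0079  0.078 ] psi 1.235644047335438 shift [ 0.0007 -0.0008  0.001 ] rot [ 0.0012 -0.0006  0.0056] F [ 0.0476  0.1143 -0.7138] w 0.02536839585058236
```

View pics/p1.png

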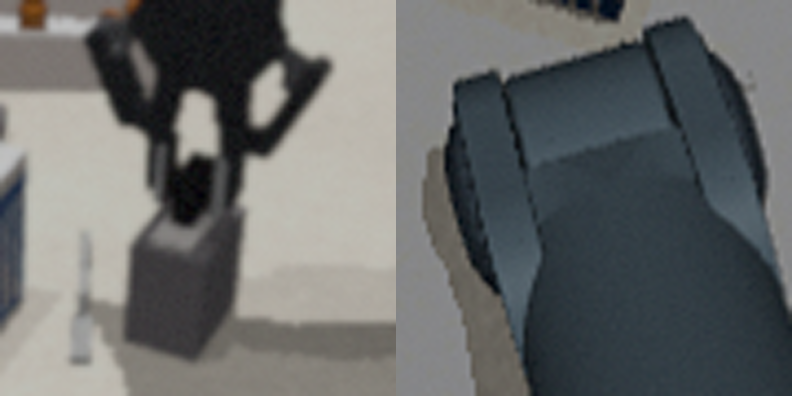

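The side crop shows the fingers around the black grip at pixels (371–384,195–210), above the collar. In the top view the arm hides the plate, so I will align with the side view.

servo_tool:
  plan: "0.001 -0.0005 0.001 0 0 0.005 -0.6;0.001 -0.0005 0.001 0 0 0.005 -1;0.001 -0.0005 0.001 0 0 0.005 -1;0.001 -0.0005 0.001 0 0 0.005 -1;0.001 -0.0005 0.001 0 0 0.005 -1"
  grip_force: 60

```text
time_s: 14.75
tool_pos: [0.4408, -0.0073, 0.0772]
orientation: [0.001, 0.817, 0.577, 0.001]
ft_force: [0.0, 0.2, 7.1]
width: 0.0127
finger_force: 59.5
```

servo_tool:
  plan: "0 0 -0.005 0 0 0 -1;0 0 -0.02 0 0 0 -1;0 0 -0.04 0 0 0 -1;0 0 -0.06 0 0 0 -1;0 0 -0.08 0 0 0 -1;0 0 -0.1 0 0 0 -1;0 0 -0.115 0 0 0 -1;0 0 -0.115 0 0 0 -1"

```text
time_s: 15.55
tool_pos: [0.441, -0.0074, 0.1931]
orientation: [0.001, 0.817, 0.577, 0.001]
ft_force: [-0.1, 0.6, -0.3]
width: 0.0128
finger_force: 59.5
```

Run:
```python
from h import *
to([.6256,.0155,.192],1.230); print(arm.sense()["finger_force"])
```

```text
t 15.55 pos [ 0.441  -0.0074  0.1931] psi 1.2295806451474645 shift [0.0834 0.1663 0.0017] rot [ 0.0037 -0.0005 -0.0004] F [-0.066   0.5559 -0.2513] w 0.01283976999226498
59.45607304573059
```

servo_tool:
  plan: "0.01 0.02 0 0 0 0 -1;0.025 0.05 0 0 0 0 -1;0.042 0.083 0 0 0 0 -1;0.058 0.116 0 0 0 0 -1;0.07 0.14 0 0 0 0 -1;0.078 0.156 0 0 0 0 -1;0.083 0.166 0 0 0 0 -1;0.083 0.166 0 0 0 0 -1;0.083 0.166 0 0 0 0 -1"

```text
time_s: 16.45
tool_pos: [0.6227, 0.0153, 0.1903]
orientation: [-0.001, 0.817, 0.577, -0.001]
ft_force: [-0.4, 0.8, -1.3]
width: 0.0131
finger_force: 59.4
```

Run:
```python
from h import *
to([.6256,.0155,.192],1.230); s=arm.sense()
im=grab("side",4); cv2.imwrite("pics/side2.png",im)
a=cv2.resize(im[145:225,255:355],None,fx=7,fy=7,interpolation=cv2.INTER_CUBIC)
cv2.imwrite("pics/p2.png",a)
x,y,z=s["tool_pos"]; b=z-.0662; c,sn=np.cos(-.341),np.sin(-.341)
def P(u,v,h): return [x+c*u-sn*v,y+sn*u+c*v,b+h]
pts=[P(u,v,h) for h,us,vs in((0,.0025,.0205),(.004,.004,.022),(.055,.012,.03),(.061,.012,.03)) for u in(-us,us) for v in(-vs,vs)]
print(((proj("side",pts)-[255,145]+.5)*7-.5).round().tolist())
```

```text
t 16.45 pos [0.6227 0.0153 0.1903] psi 1.2300644838306953 shift [ 0.0011  0.0027 -0.0017] rot [-0.0025  0.001   0.0001] F [-0.397   0.7868 -1.2542] w 0.013103976939040298
[[374.0, 292.0], [317.0, 344.0], [362.0, 289.0], [304.0, 341.0], [380.0, 281.0], [318.0, 336.0], [360.0, 276.0], [297.0, 331.0], [410.0, 142.0], [325.0, 214.0], [348.0, 129.0], [259.0, 199.0], [410.0, 126.0], [324.0, 197.0], [347.0, 113.0], [259.0, 182.0]]
```

View pics/p2.png

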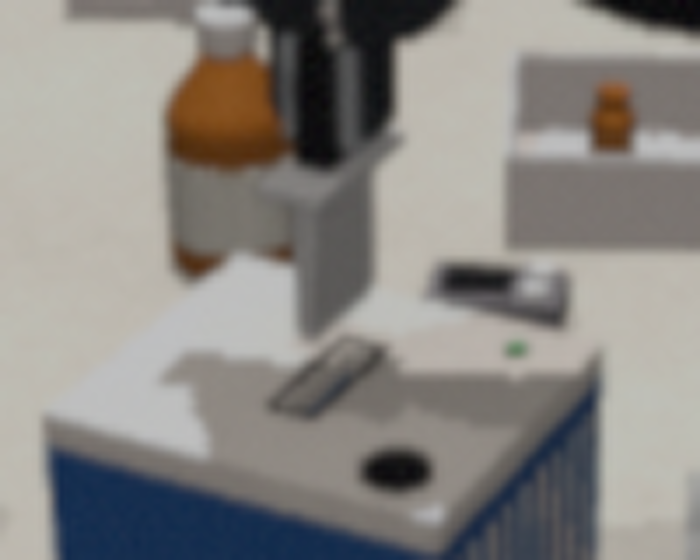

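The side crop shows the plate hanging upright over the cover. The blade's near lower corner is at about pixel (299,193) and its far lower corner at (308,186). The slot ring spans pixels (293.5,202.5) to (310,193). The vial stands in its bin at (342,161). I work from numbers only from here.

Run:
```python
from h import *
np.set_printoptions(linewidth=200)
g=cv2.cvtColor(cv2.imread("pics/side2.png"),cv2.COLOR_BGR2GRAY)
print("cols",np.arange(290,314))
for r in range(173,207): print(r,g[r,290:314])
```

```text
cols [290 291 292 293 294 295 296 297 298 299 300 301 302 303 304 305 306 307 308 309 310 311 312 313]
173 [116 112 109 109 109 108 109 113 116 119 117 105  94  90  88  89  91 105 145 178 185 185 186 186]
174 [118 113 112 109 106 100  97 103 107 111 105  93  88  88  88  88  90 104 142 176 184 186 184 185]
175 [117 116 114 112 107 102  94  99 103 102  95  87  87  87  89  90  90 103 141 175 183 185 185 183]
176 [118 116 115 111 108 104  95 101 103 102  93  89  89  90  89  89  89 102 139 174 182 183 184 184]
177 [118 116 115 112 110 103  96 100 104 104  94  90  90  90  89  89  90 103 139 173 182 184 183 183]
178 [117 116 113 111 109 104  96 101 104 104  94  88  89  89  89  89  89 102 139 174 183 183 184 185]
179 [118 115 113 109 106  97  90 100 104 105  95  89  89  89  88  89  90 101 137 173 182 182 183 184]
180 [126 117 107  99  88  75  79 100 106 104  95  89  89  88  89  89  90 101 138 173 183 183 184 185]
181 [154 137 121 105  87  72  76 100 106 102  93  90  89  89  88  89  89 100 139 176 185 184 185 186]
182 [180 174 168 153 136 121 111 108 105 103  93  89  89  89  89  90  90 102 13
[... 1770 characters left out ...]
136 134 123 103  90  98 102 101  95  87  73  59  73  95 108 109 111 112 112 111 112 113]
201 [136 136 132 122 104  93 101 104 101  94  88  74  63  73  97 109 112 111 112 112 112 112 112 114]
202 [136 135 128 103  87  98 102  97  94  88  74  67  79  98 109 111 112 111 111 111 113 113 116 120]
203 [137 136 130 110  91  95  90  85  79  72  71  89 107 115 118 117 116 115 113 113 113 115 122 131]
204 [138 138 136 129 124 119 109 101  90  83  97 119 129 131 132 130 126 121 118 116 118 123 132 137]
205 [138 137 138 138 136 134 130 128 122 123 127 135 136 136 137 137 136 132 130 126 130 134 137 139]
206 [138 138 138 138 138 137 137 136 136 136 136 138 138 138 137 139 138 139 138 136 138 139 139 141]
```

```bash
cat > m.py <<'E'
from h import *
from scipy.optimize import least_squares
def slot(n,box,ths,img):
    y0,y1,x0,x1=box; s=8
    cr=cv2.resize(cv2.cvtColor(img[y0:y1,x0:x1],cv2.COLOR_BGR2GRAY),None,fx=s,fy=s,interpolation=cv2.INTER_CUBIC)
    for th in ths:
        m=(cr<th).astype(np.uint8); k,l,st,ce=cv2.connectedComponentsWithStats(m); i=1+np.argmax(st[1:,4])
        p=cv2.convexHull(np.argwhere(l==i)[:,::-1].astype(np.int32))[:,0]
        w=np.array([onz(n,((q+.5)/s-.5+[x0,y0]),.1)[:2]*1000 for q in p])
        c,sz,a=cv2.minAreaRect(w.astype(np.float32)); print(n,th,np.array(c),np.array(sz),"yaw",np.radians(a if sz[0]<sz[1] else a-90))
def blade(L,Rr,B,b):
    "L,R: silhouette pixels; B: bottom-edge pixels; b: blade bottom height -> x,y,yaw"
    Bw=np.array([onz("side",p,b)[:2] for p in B])
    def vp(p):
        o,d=ray("side",p); n=np.array([-d[1],d[0]])/np.hypot(*d[:2]); return o[:2],n
    def res(q):
        x,y,f=q; u=np.array([np.cos(f),np.sin(f)]);v=np.array([-u[1],u[0]]);c=np.array([x,y])
        r=list((Bw-c)@u+.0025)
        for ps,co in((L,c+.004*u+.022*v),(Rr,c-.004*u-.022*v)):
            for p in ps: o,n=vp(p); r.append((co-o)@n)
        return np.array(r)*1000
    s=least_squares(res,[.625,.015,-.34]); print("blade",s.x,"res mm",s.fun)
    t=np.polyfit(Bw[:,1],Bw[:,0],1); print("bottom edge yaw alone",-np.arctan(t[0]))
if __name__=="__main__":
    slot("side",(190,208,288,316),(100,115,130,150),cv2.imread("pics/side1.png"))
    slot("top",(160,187,285,322),(60,80),cv2.imread("pics/top1.png"))
    blade([(296.74,185),(296.8,187),(296.86,190)],[(307.92,178),(307.92,180),(307.9,182)],
      [(306.37,187),(305.29,188),(304.23,189),(303.19,190),(302.16,191)],.1903-.0662)
    print(arm.sense()["tool_pos"])
E
python3 m.py
python3 - <<'E'
import cv2,numpy as np
np.set_printoptions(linewidth=200)
g=cv2.cvtColor(cv2.imread("pics/side1.png"),cv2.COLOR_BGR2GRAY)
for r in range(190,207): print(r,g[r,290:314])
E
```

```text
side 100 [623.6572  17.7806] [48.7855  8.3742] yaw -0.3461416995219589
side 115 [627.2524  15.6404] [52.541  18.1485] yaw -0.3548839252743075
side 130 [627.2699  15.4021] [54.9158 20.1724] yaw -0.35856854180048664
side 150 [627.2955  15.2917] [58.8866 22.7242] yaw -0.36262147350542373
top 60 [623.3307  15.6943] [44.8792 13.2927] yaw -0.3681549896183904
top 80 [626.1367  15.1724] [56.4667 21.0148] yaw -0.34051377434834895
blade [ 0.624   0.0145 -0.2943] res mm [-0.3315 -0.1242  0.0374  0.154   0.2479  0.1035  0.0965  0.0159  0.0112
 -0.0606 -0.1812]
bottom edge yaw alone -0.32039117491433244
[0.6231 0.0151 0.1914]
190 [184 185 184 184 184 185 184 184 184 185 184 184 184 184 184 184 184 185 184 184 184 184 184 184]
191 [184 185 184 184 184 184 185 184 184 184 184 185 184 183 182 183 184 184 184 184 184 184 184 184]
192 [185 184 185 184 186 184 184 184 185 184 184 184 182 173 166 171 175 178 181 183 183 184 184 184]
193 [184 184 184 184 184 184 185 184 184 184 183 179 167 144 135 138 144 155 161 170 176 182 184 184]
194 [184 185 184 184 184 184 185 185 184 183 174 156 134 130 139 139 12
[... 554 characters left out ...]
184 181 170 144 126 129 122 107  97  85  74  82 125 162 179 183 184 185 184 185 184 185]
201 [184 184 181 168 140 127 132 128 110  96  85  76  86 123 163 179 184 184 184 185 184 184 184 185]
202 [185 184 175 144 115 129 128 110  94  84  74  89 132 164 180 184 185 184 185 185 184 185 185 185]
203 [185 184 177 152 126 125 114  99  84  76  89 129 166 181 184 185 184 185 185 185 185 185 185 185]
204 [184 185 183 175 168 162 149 139 118 114 136 165 180 185 185 185 185 185 185 185 185 185 185 185]
205 [185 185 185 184 182 181 177 173 168 166 172 181 184 184 185 185 185 185 185 185 185 185 185 185]
206 [185 185 185 185 185 185 184 184 183 183 184 184 185 186 184 185 185 186 185 185 185 184 185 185]
```

servo_tool:
  plan: "0.0015 0.0028 0 0 0 0.03 -1;0.0015 0.0028 0 0 0 0.03 -1;0.0015 0.0028 0 0 0 0.03 -1;0.0015 0.0028 0 0 0 0.03 -1"

```text
time_s: 17.05
tool_pos: [0.6272, 0.0159, 0.1915]
orientation: [0.0, 0.825, 0.565, 0.0]
ft_force: [-0.0, 1.1, -0.6]
width: 0.013
finger_force: 59.4
```

```bash
cat > b.py <<'E'
from m import *
def x(v,lo,th,rev=False):
    v=v.astype(float); k=range(len(v)-1)
    for i in k:
        if (v[i]-th)*(v[i+1]-th)<=0 and v[i]!=v[i+1]: return lo+i+(th-v[i])/(v[i+1]-v[i])
def measure(im):
    g=cv2.cvtColor(im,cv2.COLOR_BGR2GRAY); s=arm.sense(); b=s["tool_pos"][2]-.0662
    X,Y=s["tool_pos"][:2]
    c=proj("side",[[X+.0112,Y+.0194,b+.004],[X-.0112,Y-.0194,b+.004]])  # rough corners L,R
    rl=int(c[0][1])-2; rr=int(c[1][1])-2
    L=[(x(g[r,int(c[0][0])-4:int(c[0][0])+4],int(c[0][0])-4,149),r) for r in range(rl-4,rl+1)]
    Rr=[(x(g[r,int(c[1][0])-4:int(c[1][0])+5],int(c[1][0])-4,137),r) for r in range(rr-6,rr+1)]
    B=[]
    for r in range(rr+5,rl):
        c0=int(round(np.interp(r,[rr,rl],[c[1][0],c[0][0]+3]))); B.append((x(g[r,c0-6:c0+7],c0-6,139),r))
    L,Rr,B=[[p for p in q if p[0]] for q in(L,Rr,B)]
    print([np.round(p,2).tolist() for p in L+Rr+B]); blade(L,Rr,B,b)
if __name__=="__main__":
    print("old:"); 
    im=grab("side",6); cv2.imwrite("pics/side3.png",im); to([.6261,.0152,.19],1.2); measure(im)
E
python3 b.py
```

```text
old:
t 17.35 pos [0.6272 0.0159 0.1913] psi 1.199852627393367 shift [-0.001  -0.0008  0.0013] rot [-0.0001 -0.     -0.0001] F [-0.5361  0.0182 -1.8593] w 0.012910399683236424
[[294.58, 185.0], [294.64, 186.0], [294.65, 187.0], [294.67, 188.0], [294.65, 189.0], [306.16, 176.0], [306.18, 177.0], [306.19, 178.0], [306.21, 179.0], [306.19, 180.0], [306.16, 181.0], [306.16, 182.0], [304.67, 187.0], [294.9, 188.0]]
blade [ 0.6315 -0.0011 -0.3718] res mm [-9.1736  8.9018  0.8238  0.8803  0.8333  0.7878  0.6685 -0.5186 -0.5056
 -0.5379 -0.5237 -0.6234 -0.7325 -0.7843]
bottom edge yaw alone -1.2352155905733717
```

Run:
```python
from b import *
g=cv2.cvtColor(cv2.imread("pics/side3.png"),cv2.COLOR_BGR2GRAY)
b=.1913-.0662
B=[]
for r in range(186,191):
    v=g[r,296:314].astype(float)[::-1]; B.append((313-x(v,0,139),r))
print(B)
blade([(294.62,186),(294.65,188)],[(306.18,178),(306.17,181)],B,b)
B2=B[1:]; blade([(294.62,186),(294.65,188)],[(306.18,178),(306.17,181)],B2,b+.0003)
# slot edges in side1 by line fits on z=.1, several levels
g=cv2.cvtColor(cv2.imread("pics/side1.png"),cv2.COLOR_BGR2GRAY).astype(float)
for th in(145,160,170):
    l=[onz("side",(x(g[r,284:312],284,th),r),.1)[:2] for r in range(196,202)]
    rt=[onz("side",(313-x(g[r,284:314][::-1],0,th),r),.1)[:2] for r in range(196,203)]
    ys=[]
    for nm,P in(("left",l),("right",rt)):
        P=np.array(P); t=np.polyfit(P[:,1],P[:,0],1); print(th,nm,"yaw",-np.arctan(t[0]),"x at y=.0152",np.polyval(t,.0152))
```

```text
[(np.float64(305.390243902439), 186), (np.float64(304.6666666666667), 187), (np.float64(303.2857142857143), 188), (np.float64(301.93548387096774), 189), (np.float64(300.93333333333334), 190)]
blade [ 0.6284  0.0159 -0.3229] res mm [-0.0275 -0.7769 -0.0971  0.5103  0.366   0.215   0.1237 -0.1054 -0.2554]
bottom edge yaw alone -0.35975009823844895
blade [ 0.6283  0.0165 -0.3222] res mm [-0.7898 -0.1059  0.5055  0.3655  0.211   0.1198 -0.1012 -0.2511]
bottom edge yaw alone -0.39362282578299906
145 left yaw -0.30524485327888995 x at y=.0152 0.6384057396725532
145 right yaw -0.3624744995363427 x at y=.0152 0.6157695147801884
160 left yaw -0.3057849100242157 x at y=.0152 0.6396631209025675
160 right yaw -0.3765067721543881 x at y=.0152 0.6146226563874456
170 left yaw -0.31095572217011935 x at y=.0152 0.6405189782506547
170 right yaw -0.3681906110845059 x at y=.0152 0.6135255475078251
```

servo_tool:
  plan: "-0.0012 -0.0009 0 0 0 -0.01 -1;-0.0012 -0.0009 0.01 0 0 -0.01 -1;-0.0012 -0.0009 0.018 0 0 -0.01 -1;-0.0012 -0.0009 0.022 0 0 -0.01 -1;-0.0012 -0.0009 0.024 0 0 -0.01 -1;-0.0012 -0.0009 0.026 0 0 -0.01 -1;-0.0012 -0.0009 0.026 0 0 -0.01 -1"

```text
time_s: 18.05
tool_pos: [0.6259, 0.0152, 0.1651]
orientation: [-0.0, 0.823, 0.569, -0.0]
ft_force: [-0.1, -0.0, -0.8]
width: 0.0132
finger_force: 59.4
```

Run:
```python
from h import *
to([.6261,.0152,.137],1.21); print(arm.sense()["torque"])
```

```text
t 18.05 pos [0.6259 0.0152 0.1651] psi 1.209996026455833 shift [0.0001 0.0002 0.0281] rot [-0.0003  0.     -0.    ] F [-0.1492 -0.0017 -0.8276] w 0.013193687118885519
[0.0062 0.0427 0.0656]
```

Blade bottom is at about 99 mm with no contact. I go down in small steps.

servo_tool:
  plan: "0 0 0.0015 0 0 0 -1;0 0 0.003 0 0 0 -1;0 0 0.004 0 0 0 -1;0 0 0.004 0 0 0 -1"

```text
time_s: 18.45
tool_pos: [0.6259, 0.015, 0.1613]
orientation: [-0.0, 0.823, 0.569, -0.0]
ft_force: [-0.6, 0.2, -1.9]
width: 0.0132
finger_force: 59.4
```

servo_tool:
  plan: "0 0 0.001 0 0 0 -1;0 0 0.002 0 0 0 -1;0 0 0.003 0 0 0 -1;0 0 0.003 0 0 0 -1"

```text
time_s: 18.85
tool_pos: [0.6258, 0.0151, 0.1582]
orientation: [-0.0, 0.823, 0.569, -0.0]
ft_force: [-0.3, -0.4, -1.1]
width: 0.0131
finger_force: 59.4
```

Run:
```python
from h import *
to([.6261,.0152,.137],1.21); print(arm.sense()["torque"])
```

```text
t 18.85 pos [0.6258 0.0151 0.1582] psi 1.209862093813531 shift [0.0002 0.0002 0.0212] rot [-0.0003  0.0001 -0.0001] F [-0.2926 -0.4044 -1.0598] w 0.01308084323889897
[ 0.0479 -0.0057 -0.054 ]
```

servo_tool:
  plan: "0 0 0.002 0 0 0 -1;0 0 0.004 0 0 0 -1;0 0 0.006 0 0 0 -1;0 0 0.008 0 0 0 -1;0 0 0.01 0 0 0 -1;0 0 0.01 0 0 0 -1"

```text
time_s: 19.45
tool_pos: [0.6258, 0.0151, 0.148]
orientation: [-0.0, 0.823, 0.569, -0.0]
ft_force: [0.5, -0.3, -1.1]
width: 0.0128
finger_force: 59.5
```

Run:
```python
from h import *
to([.6261,.0152,.118],1.21); print(arm.sense()["torque"])
```

```text
t 19.45 pos [0.6258 0.0151 0.148 ] psi 1.209890880593788 shift [0.0002 0.0003 0.03  ] rot [-0.0004  0.0001 -0.0001] F [ 0.4924 -0.3316 -1.0883] w 0.012804368879818936
[-0.0298  0.0552 -0.0008]
```

Moving freely. I continue to a collar gap of about 7 mm.

servo_tool:
  plan: "0 0 0.003 0 0 0 -1;0 0 0.006 0 0 0 -1;0 0 0.009 0 0 0 -1;0 0 0.012 0 0 0 -1;0 0 0.015 0 0 0 -1;0 0 0.018 0 0 0 -1;0 0 0.021 0 0 0 -1;0 0 0.024 0 0 0 -1;0 0 0.026 0 0 0 -1;0 0 0.026 0 0 0 -1"

```text
time_s: 20.45
tool_pos: [0.6258, 0.0151, 0.122]
orientation: [-0.0, 0.823, 0.569, -0.0]
ft_force: [0.5, -0.5, -1.9]
width: 0.013
finger_force: 59.5
```

Run:
```python
from h import *
to([.6261,.0152,.118],1.21); print(arm.sense()["torque"])
np.set_printoptions(linewidth=200)
im=grab("side",4); cv2.imwrite("pics/side4.png",im)
g=cv2.cvtColor(im,cv2.COLOR_BGR2GRAY); print("cols 284..316")
for r in range(172,208): print(r,g[r,284:316])
b=arm.sense()["tool_pos"][2]-.0662; c,s=np.cos(-.34),np.sin(-.34); u=np.array([c,s,0]);v=np.array([-s,c,0]);o=np.array([.6265,.0155,0])
for h in(.055,.061): print("collar z",b+h,proj("side",[o+[0,0,b+h]+.012*i*u+.03*j*v for i,j in((1,1),(-1,1),(-1,-1))]))
hsv=cv2.cvtColor(im,cv2.COLOR_BGR2HSV);m=(hsv[...,0]<18)&(hsv[...,1]>130)&(hsv[...,2]>50);m[:, :330]=0;m[200:]=0;m[:145,]=0
print(blobs(m))
```

```text
t 20.45 pos [0.6258 0.0151 0.122 ] psi 1.2098392872280912 shift [0.0002 0.0002 0.004 ] rot [-0.0004 -0.     -0.0002] F [ 0.5306 -0.499  -1.9208] w 0.013010914885152691
[-0.0893  0.0175  0.0142]
cols 284..316
172 [111  99  74  61  61  55  40  26  24  20  19  21  16  21  28  63 122 149 103  41  24  22  20  20  20  19  22  29  30  25  22  24]
173 [113 112 105 101 100  93  73  46  27  23  23  18  21  18  31  75 132 151 105  42  22  22  20  22  22  19  20  23  23  22  22  22]
174 [114 116 116 114 114 112 101  76  42  23  20  21  18  19  26  58 101 120  86  39  21  21  18  18  20  21  21  20  23  22  26  38]
175 [115 115 117 117 117 116 115  99  64  30  21  23  22  20  18  33  59  82  72  42  20  19  21  19  22  23  19  18  20  27  41  83]
176 [114 115 116 116 117 117 117 108  85  48  33  43  38  24  20  22  39  67  75  47  22  20  21  22  21  22  22  19  23  42  82 131]
177 [115 116 117 116 116 117 118 113  98  57  49  67  60  34  17  20  35  57  64  41  25  20  20  19  20  23  26  35  46  82 132 165]
178 [115 115 117 117 116 118 118 115 102  62  58  75  59  33  17  18  24  37  46  44  34
[... 3539 characters left out ...]
138 137 138 138 138 139 138 138 138 137 134 131 125 122 122 122 120 124 135 139 137 137 136 135 133 133 133 133 131 123 121]
206 [152 138 138 137 138 139 139 139 139 138 139 138 138 136 136 136 135 133 134 138 138 139 139 141 138 139 139 139 139 138 135 133]
207 [153 139 138 138 138 138 139 139 139 139 138 139 138 138 138 139 138 138 138 140 140 139 139 140 140 138 138 137 136 137 139 140]
collar z 0.11131156865316458 [[291.028  198.8182]
 [299.9774 201.1251]
 [311.7966 189.9972]]
collar z 0.11731156865316457 [[290.9376 196.6049]
 [299.9161 198.8967]
 [311.7761 187.844 ]]
[([557.5, 145.9], [555, 145, 6, 4, 13]), ([342.0, 161.2], [340, 157, 5, 9, 35]), ([364.2, 163.1], [358, 159, 12, 8, 53])]
```

servo_tool:
  plan: "0 0 0.001 0 0 0 -1;0 0 0.002 0 0 0 -1;0 0 0.003 0 0 0 -1;0 0 0.0045 0 0 0 -1;0 0 0.0045 0 0 0 -1;0 0 0.0045 0 0 0 -1;0 0 0.0045 0 0 0 -1;0 0 0.0045 0 0 0 -1;0 0 0.0045 0 0 0 -1;0 0 0.0045 0 0 0 -1"

```text
time_s: 21.65
tool_pos: [0.6259, 0.0151, 0.1179]
orientation: [-0.0, 0.823, 0.569, -0.0]
ft_force: [0.4, 0.4, -1.6]
width: 0.0132
finger_force: 59.5
```

Run:
```python
from h import *
to([.6261,.0152,.118],1.21); s=arm.sense(); print(s["torque"],s["finger_force"],abs(s["joint_velocities"]).max())
a=grab("side",1).astype(int); o=cv2.imread("pics/side1.png").astype(int)
d=(abs(a-o).max(2)>50).astype(np.uint8); d=cv2.morphologyEx(d,cv2.MORPH_OPEN,np.ones((2,2),np.uint8))
print([x for x in blobs(d,12)])
```

```text
t 21.65 pos [0.6259 0.0151 0.1179] psi 1.2099262609891015 shift [ 0.0002  0.0002 -0.0001] rot [-0.      0.     -0.0001] F [ 0.3998  0.4192 -1.5746] w 0.013202990803196767
[-0.0503  0.0591 -0.0464] 59.47934567928314 0.0018305647614589747
[([374.1, 5.2], [354, 0, 46, 13, 472]), ([447.4, 7.7], [443, 0, 8, 14, 61]), ([460.8, 6.4], [453, 0, 17, 14, 214]), ([546.1, 6.7], [537, 0, 19, 16, 244]), ([317.3, 63.7], [283, 8, 92, 114, 3181]), ([299.5, 30.2], [278, 13, 41, 43, 697]), ([591.1, 15.5], [589, 14, 5, 4, 14]), ([451.6, 49.0], [436, 19, 30, 66, 1247]), ([550.8, 29.6], [544, 21, 14, 25, 216]), ([301.0, 41.8], [291, 37, 21, 10, 134]), ([567.6, 71.8], [552, 49, 30, 56, 801]), ([637.0, 104.2], [634, 102, 6, 7, 23]), ([616.4, 115.6], [607, 111, 23, 12, 102]), ([560.0, 141.5], [553, 113, 16, 56, 380]), ([303.4, 167.6], [276, 123, 62, 93, 2891]), ([469.5, 177.8], [426, 144, 88, 64, 1298]), ([342.9, 163.6], [340, 159, 7, 9, 47]), ([376.0, 197.6], [369, 186, 16, 22, 224]), ([377.3, 212.6], [370, 207, 17, 11, 84]), ([509.3, 227.1], [502, 222, 15, 11, 78]), ([450.8, 237.4], [381, 224, 136, 29, 2340]), ([349.6, 242.0], [326, 231, 53, 21, 573]), ([293.9, 254.3], [288, 252, 14, 5, 47]), ([381.9, 277.7], [375, 271, 14, 14, 165]), ([318.4, 330.0], [311, 322, 16, 17, 230])]
```

```bash
python3 -c "
from station import arm
print(arm.job_done())"
```

```text
the job is handed in; nothing more can be done
None
```

The job is handed in at 21.65 s (no result came back): the vial and cap are in their bins, and the plate is held still in the slot with about 48 mm of blade inside, the collar about 7 mm above the cover by calculation, and under 2 N at the wrist.

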